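# Refit the index plate on the stringing machine's turntable

## Robot

A 6-joint arm with a two-finger parallel gripper is mounted at the origin on the work surface. World frame = base frame: x ahead of the robot, y to its left, z up, the work surface at z = 0. Lengths are in m, angles in degrees, forces in N, time in s.
With the tool pointing down it reaches from about 0.325 to 0.85 m from the base axis. Payload 15.5 kg.
Tool frame: the origin (TCP) lies at the very end of the fingers, on their centre line; the grasp point (between the pads) lies arm.grip_depth behind it (arm.grip_depth is the distance from the TCP to the grasp point, in m); z points along the fingers, y is the direction in which the jaws open and shut (so a half turn about z gives the same grasp; the last joint's range is limited). The gripper opens to 91 mm and grips with 3 to 60 N. Pads are 32 mm wide; open, the fingers measure 118 mm over their backs; the gripper's body (76 mm by 178 mm) begins 60 mm behind the grasp point.
Start: joints at [61.106, 28.281, 77.091, -0, 74.628, -5.472], TCP at [0.248, 0.574, 0.214] pointing down, gripper open.
Joint ranges: [-166.48, 166.48], [-47.26, 123.95], [12.59, 153.08], [-70.14, 250.14], [6.76, 159.57], [-176.63, 176.63]. Speed limits (degrees/s): [108.29, 108.29, 147.25, 172.46, 172.46, 172.46].

## Interface

Orientations are given as a 3x3 rotation matrix whose columns are the frame's x, y, z axes.
In Python, from rig import arm gives the robot as it stands. Calls block until the motion is done:
- arm.move_to(position, orientation): joint-space move of the TCP to a pose.
- arm.move_l(position, orientation=None, feed=0.15): straight line of the TCP; orientation=None keeps the orientation; feed is the mean speed in m/s.
- arm.move_joints(angles): joint-space move.
- arm.grip(opening): finger opening in m; the grip force is fixed at half the most; returns when the fingers have stopped.
- arm.sleep(seconds).
- arm.solve_ik(position, orientation): joint angles nearest the present ones, or None.
- arm.snapshot(name): name is "side" or "top"; returns the picture (400x640x3 uint8, red, green, blue); there is no depth.
- arm.get_calibration(name): a dict with "intrinsics" (3x3 intrinsics, pixels), "cam_to_world" (4x4, takes a point from camera to world coordinates). Camera axes: x right, y down, z forward; pixel columns grow to the right and rows downward; lengths in m; the calibration is good to about 2 mm. A picture is of the moment at which its call begins. get_calibration takes no time and is no camera call.
A pose or a line that the arm cannot do raises arm.Unreachable and nothing moves.
- arm.sign_off(): hands the job in, once; it reports no verdict.
Readings, each from a call of its own:
- arm.current_t(): time.
- arm.current_joint_positions(): joint angles.
- arm.current_dq(): joint speeds.
- arm.current_tau(): joint torques, N m.
- arm.current_ee_pos(): TCP position.
- arm.current_tool_rot(): TCP orientation.
- arm.current_force(): force on the tool from outside, world axes, zero at the start.
- arm.current_torque(): the same for the moment, N m.
- arm.current_width(): finger opening in m.
Only numpy, scipy, OpenCV 4.12 (cv2) and the standard library are available. Lean on these libraries where they do the work, as an engineer would, in place of code of your own. Each camera call takes 0.05 s, during which the arm holds its last target. There are 200 camera calls.

## Task

Pick up the aluminium index plate by its square green grip and put it over the brass centre spigot of the stringing machine's turntable. Keeping it lightly pressed down, turn it until all four holes find the four steel studs, then slide it down fully home, flat against the dark flange, and let go. Be gentle: never push or twist the plate hard on the machine, and leave the other things on the bench where they are.

Things in the scene. Friction and masses are not known exactly. Their poses are not given: they have to be found in the camera images.
- plate: Loose aluminium disc lying flat on a cork pad 6 mm thick, grip upward: 110 mm across, 8 mm thick, 200 to 325 g. Origin: centre of its underside, z up along its axis. A 19 mm bore runs through plate and grip on the axis. Four 12 mm through holes lie 33 mm from the axis, on the plate's +x, +y, -x and -y axes, so it fits at any quarter turn.
- machine: Fixed grey turntable pedestal: round foot 150 mm across, 12 mm thick; column; on top a dark steel flange 112 mm across, its flat face 60 mm above the bench. Origin: centre of the foot's underside, z up; a red knob on the foot marks its -x side. The flange is braked and does not turn. The plate may never bear on it (pressing and twisting together) with over 40 N, even as it touches down (arrive under 15 mm/s); 3 to 8 N is enough to feel.
- flange_face (a point): On the turntable axis in the plane of the flange's face: the plate's underside centre must come here. Four 8 mm steel studs stand 16 mm up from the face, 33 mm from the axis, a quarter turn apart. Their angle is not measured: the set lies within 0.6 rad either way of the machine's x and y axes, to be seen or felt. They bear a plate not lined up; within about 3 degrees it drops over them.
- racquet: Bystander: loose black graphite racquet head lying flat, hoop 352 by 272 mm, 22 mm high, with a short throat to its -x. Origin: hoop centre at the bench surface.
- grommets: Bystander: loose translucent grommet strip, 12 by 170 mm along its y, 11 mm high. Origin: centre of its underside.
- nipper: Bystander: loose steel cutting nipper with green grips, 155 mm along its x, 56 mm wide, 16 mm high, jaws to +x. Origin: near its middle, at the bench surface.
- awl: Bystander: loose awl with bone handle and brass cap, 137 mm along its x, 24 mm high, point to +x. Origin: near its middle, at the bench surface.
- spool: Bystander: loose empty orange spool standing upright, 76 mm across, 40 mm high. Origin: centre of its underside.
- jar: Bystander: loose amber jar with lid, 60 mm across, 85 mm high. Origin: centre of its underside.
- plate_grip (a point): Centre of the top of the plate's green grip, 42 mm above the plate's underside. The grip is 36 mm square in plan, flat-sided, from 8 to 42 mm above the underside, its sides square to the plate's x and y axes.
- spigot_tip (a point): Centre of the top of the brass centre spigot, 44 mm above the flange face. The spigot is 16 mm across; its top 6 mm taper to 9 mm across. A plate on the spigot that rests on the stud tips has its underside 28 mm below this point.
There are look-alikes about, which are no part of the job. Of the things like the plate, leave any that is turquoise; of the rest the larger one is meant. What is shaped like the machine but purple is not meant.

How it is judged:
By the outcome, as a careful person would: the job done as asked, in the order asked, and still so for the second after the job is handed in, with the robot touching nothing.
It also fails if it takes over 58 s, if anything falls off the work surface, if the arm or the gripper's body presses on something with over 40 N, if the wrist force passes 120 N, or if a joint passes its speed limit or range.

## Working session

There is one attempt and no reset: what is moved stays moved. The work goes in short steps, each a Python script; the robot and the scene stay as the last script left them, time stands still between calls to the robot, and variables do not carry over. Pictures are saved under pics/ and viewed, about 8 in all and at most 12, crops included, and the job is handed in when it is done.

```bash
mkdir -p pics; ls; python3 - <<'E'
from rig import arm
import cv2,numpy as np
np.set_printoptions(suppress=True,precision=4)
for n in("top","side"):
    im=arm.snapshot(n); cv2.imwrite(f"pics/{n}0.png",cv2.cvtColor(im,cv2.COLOR_RGB2BGR))
    c=arm.get_calibration(n); print(n,c["intrinsics"],c["cam_to_world"])
print(arm.grip_depth,arm.current_t(),arm.current_width(),arm.current_tool_rot())
E
```

```text
pics
top [[478.7635   0.     317.5499]
 [  0.     478.7635 201.4962]
 [  0.       0.       1.    ]] [[ 0.0179 -0.9966  0.0807  0.4199]
 [-0.9996 -0.0161  0.0225 -0.0156]
 [-0.0212 -0.081  -0.9965  1.3718]
 [ 0.      0.      0.      1.    ]]
side [[427.3847   0.     326.5468]
 [  0.     427.3847 197.0206]
 [  0.       0.       1.    ]] [[ 0.7942 -0.3969  0.46   -0.0313]
 [-0.6075 -0.5043  0.6137 -0.7412]
 [-0.0117 -0.7669 -0.6416  0.8441]
 [ 0.      0.      0.      1.    ]]
0.0188 0.1 0.09130509257404536 [[-0.9176  0.3975 -0.0006]
 [ 0.3975  0.9176 -0.001 ]
 [ 0.0001 -0.0011 -1.    ]]
```

View pics/top0.png

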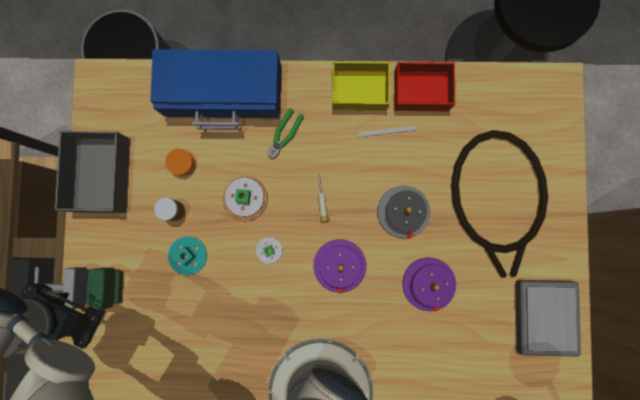

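View pics/side0.png

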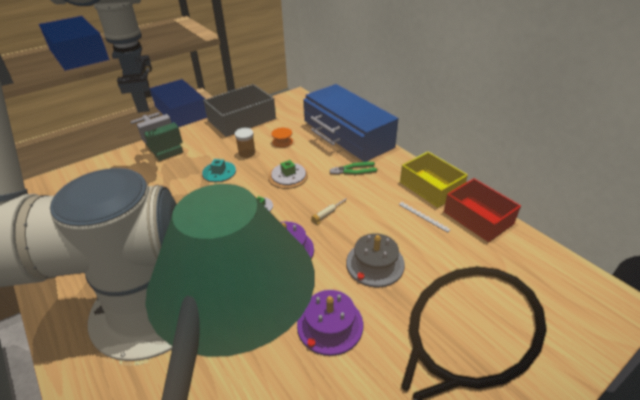

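```bash
cat > h.py <<'E'
import cv2,numpy as np
from rig import arm
np.set_printoptions(suppress=True,precision=4)
def ray(n,px):
    c=arm.get_calibration(n);K=c["intrinsics"];T=c["cam_to_world"]
    d=T[:3,:3]@np.linalg.inv(K)@[px[0],px[1],1];return T[:3,3],d
def plane(n,px,z):
    o,d=ray(n,px);return o+d*(z-o[2])/d[2]
def two(p1,p2):
    (a,u),(b,v)=ray("top",p1),ray("side",p2)
    s=np.linalg.lstsq(np.c_[u,-v],b-a,rcond=None)[0];A=a+s[0]*u;B=b+s[1]*v
    return (A+B)/2,np.linalg.norm(A-B)
def proj(n,X):
    c=arm.get_calibration(n);T=np.linalg.inv(c["cam_to_world"]);p=c["intrinsics"]@(T[:3,:3]@X+T[:3,3]);return p[:2]/p[2]
def crop(im,x,y,w,k):
    # pixel in crop -> (u+.5)/k-.5+x
    return cv2.resize(im[y:y+w,x:x+w],None,fx=k,fy=k,interpolation=cv2.INTER_CUBIC)
def blobs(m,x0=0,y0=0,amin=3):
    n,_,s,c=cv2.connectedComponentsWithStats(m.astype(np.uint8));return [(s[i,4],c[i]+[x0,y0]) for i in range(1,n) if s[i,4]>=amin]
E
python3 - <<'E'
from h import *
t=cv2.imread("pics/top0.png");s=cv2.imread("pics/side0.png")
a=crop(t,215,167,60,6);b=crop(t,374,181,60,6);c=crop(s,262,146,54,6);d=crop(s,345,225,60,6)
c=cv2.resize(c,(360,360));cv2.imwrite("pics/crops.png",cv2.resize(np.vstack([np.hstack([a,b]),np.hstack([c,d])]),(600,600)))
hsv=cv2.cvtColor(t,cv2.COLOR_BGR2HSV);h,S,v=cv2.split(hsv)
def sub(m,x,y,w):
    r=np.zeros_like(m);r[y:y+w,x:x+w]=m[y:y+w,x:x+w];return r
g=sub((h>45)&(h<80)&(S>100),215,167,60)
for A,p in blobs(g):print("green",A,p,plane("top",p,.048))
w=sub((S<50)&(v>120),215,167,60).astype(np.uint8)
cs=max(cv2.findContours(w,0,2)[0],key=cv2.contourArea);e=cv2.fitEllipse(cv2.convexHull(cs));print("disc",e,plane("top",e[0],.014))
w2=sub((S<50)&(v>120),250,232,40).astype(np.uint8)
c2=max(cv2.findContours(w2,0,2)[0],key=cv2.contourArea);print("small",cv2.fitEllipse(cv2.convexHull(c2)))
for nm,im,x,y in(("top",t,374,181),("side",s,345,225)):
    H,S2,V=cv2.split(cv2.cvtColor(im,cv2.COLOR_BGR2HSV))
    print(nm,"brass",blobs(sub((H>12)&(H<32)&(S2>110),x+12,y+5 if nm=="side" else y+12,36)))
    print("red",blobs(sub(((H<8)|(H>172))&(S2>150),x,y,60)))
    print("studs",blobs(sub((S2<60)&(V>(140 if nm=='top' else 120)),x+8,y+5,44),amin=1))
E
```

```text
green 135 [242.3704 195.7407] [0.5398 0.2242 0.048 ]
disc ((243.9908447265625, 196.65789794921875), (38.127140045166016, 38.364662170410156), 97.72288513183594) [0.5403 0.2256 0.014 ]
small ((268.70654296875, 250.05465698242188), (26.215761184692383, 26.422954559326172), 63.059505462646484)
top brass [(np.int32(35), array([407.9143, 209.5714]))]
red [(np.int32(26), array([409.5769, 234.0769]))]
studs []
side brass [(np.int32(159), array([374.0126, 232.1572])), (np.int32(74), array([376.8108, 241.973 ]))]
red [(np.int32(32), array([360.375 , 275.3438]))]
studs [(np.int32(6), array([368.3333, 235.6667])), (np.int32(5), array([387.4, 238.6])), (np.int32(4), array([353. , 250.5])), (np.int32(4), array([365.5, 249.5])), (np.int32(4), array([384.5, 252.5])), (np.int32(5), array([353.4, 272.2])), (np.int32(1), array([396., 273.]))]
```

View pics/crops.png

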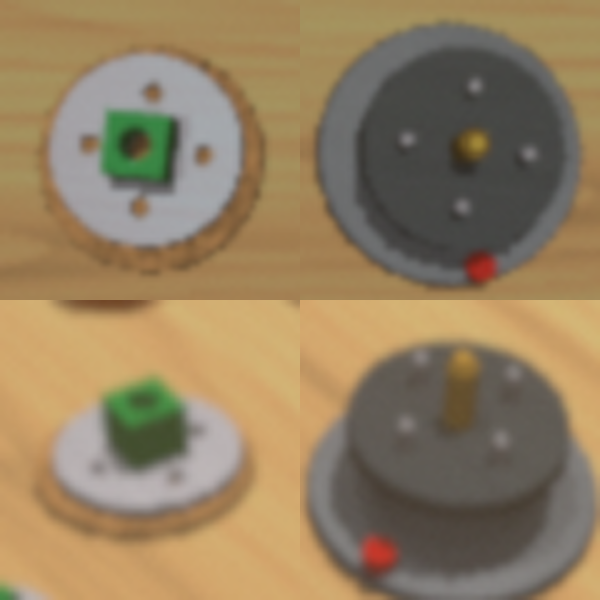

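Plate candidates are (244,197) aluminium at 38 px, (269,250) aluminium at 26 px, and turquoise (188,256). I'm taking (244,197), the larger one that isn't turquoise. Machine candidates are grey (404,211) and purple (340,265) and (430,284), so it's the grey one. The crop confirms both: a green square grip with four holes, and a dark flange with brass spigot, four studs and a red knob at (409.6,234).

```bash
cat > meas.py <<'E'
from h import *
def blob_near(im,p,bright,w=4):
    x,y=np.round(p).astype(int);g=cv2.cvtColor(im,cv2.COLOR_BGR2GRAY).astype(float)[y-w:y+w+1,x-w:x+w+1]
    g=g if bright else -g
    g=np.clip(g-np.median(g)-.3*(g.max()-np.median(g)),0,None);Y,X=np.mgrid[-w:w+1,-w:w+1]
    return np.array([x+(g*X).sum()/g.sum(),y+(g*Y).sum()/g.sum()])
def ang4(P):
    c=P.mean(0);d=P-c;a=np.arctan2(d[:,1],d[:,0]);return c,np.linalg.norm(d[:,:2],axis=1),np.degrees(np.angle(np.exp(4j*a).sum())/4),np.degrees(a)
E
python3 - <<'E'
from meas import *
t=cv2.imread("pics/top0.png");s=cv2.imread("pics/side0.png")
f=lambda L,x,y:[np.array(q)/5-.4+[x,y] for q in L]
ho=[blob_near(t,p,0,3) for p in f([(152,92),(90,144),(204,154),(140,207)],215,167)]
st=[blob_near(t,p,1) for p in f([(175,86),(108,139),(229,154),(162,207)],374,181)]
ss=[blob_near(s,p,1,3) for p in f([(122,57),(107,124),(213,74),(201,139)],345,225)]
print("holes",ang4(np.array([plane("top",p,.012) for p in ho])))
print("studs",np.array(st),ang4(np.array([plane("top",p,.075) for p in st])))
print("studs side",np.array(ss),ang4(np.array([plane("side",p,.075) for p in ss])))
o=ang4(np.array([plane("side",p,.075) for p in ss]))[0]
tip=two((408.6,209.2),(377.2,235.3));print("tip",tip, plane("top",(408.6,209.2),.104),plane("side",(377.2,235.3),.104))
g=ang4(np.array([plane("top",p,.075) for p in st]))[0]
print("knob",plane("top",(409.58,234.08),.02)-g)
g=cv2.inRange(cv2.cvtColor(t,cv2.COLOR_BGR2HSV),(45,100,110),(80,255,255));g[:, :215]=0;g[:,275:]=0;g[:167]=0;g[227:]=0
c=max(cv2.findContours(g,0,2)[0],key=cv2.contourArea);r=cv2.minAreaRect(c);print("grip",r,plane("top",r[0],.048))
sc=cv2.inRange(cv2.cvtColor(s,cv2.COLOR_BGR2HSV),(45,60,110),(80,255,255))[:, :]
for A,p in blobs(sc,amin=15):
    if 262<p[0]<316 and 146<p[1]<200:print("grip side top",A,p,plane("side",p,.048))
E
```

```text
holes (array([0.542 , 0.2253, 0.012 ]), array([0.0323, 0.029 , 0.031 , 0.0311]), np.float64(-4.290506520142132), array([ -2.1178,  86.4786, -95.7664, 174.2471]))
studs [[408.6132 197.6267]
 [395.0588 208.3676]
 [419.5251 211.2018]
 [406.0854 221.782 ]] (array([ 0.5065, -0.2294,  0.075 ]), array([0.0331, 0.0332, 0.033 , 0.0328]), np.float64(-5.739709033053175), array([ -5.9084,  84.5522, -95.9666, 174.364 ]))
studs side [[368.0118 233.1683]
 [365.8215 249.2429]
 [389.1673 236.3991]
 [384.7958 252.3045]] (array([ 0.5112, -0.223 ,  0.075 ]), array([0.0388, 0.0365, 0.039 , 0.0364]), np.float64(-5.692921506504533), array([  83.0577,  179.7198,   -4.3683, -101.1864]))
tip (array([ 0.5056, -0.2273,  0.1074]), np.float64(0.0004068904297885131)) [ 0.506 -0.228  0.104] [ 0.5079 -0.2248  0.104 ]
knob [-0.0647 -0.0156 -0.055 ]
grip ((242.0, 195.5), (11.0, 12.0), 90.0) [0.5404 0.2252 0.048 ]
grip side top 59 [287.322  164.4237] [0.5395 0.2271 0.048 ]
```

Measured points check out: stud radius is 33.0 mm, and the spigot tip triangulates to z = 0.107 (nominal 0.104). The studs are at −5.7° and the plate at about −4.5°. Now the grasp, with the fingertips 20 mm above the underside so they clear the studs later.

```bash
cat >> h.py <<'E'
def R(yaw):
    c,s=np.cos(np.radians(yaw)),np.sin(np.radians(yaw));return np.array([[c,s,0],[s,-c,0],[0,0,-1.]])
E
python3 - <<'E'
from h import *
p=np.array([.5406,.2254]);m=np.array([.506,-.2288])
for k in range(4):
    y=-4.5+90*k;print(y,arm.solve_ik([*p,.1],R(y)),arm.solve_ik([*m,.2],R(y)))
y=175.5
arm.move_to([*p,.13],R(y));arm.move_l([*p,.026],feed=.1)
print(arm.current_t(),arm.current_ee_pos(),arm.current_force());arm.grip(.03);print(arm.current_width(),arm.current_force())
arm.move_l([*p,.06],feed=.06);arm.sleep(.3);print(arm.current_t(),arm.current_width(),arm.current_force(),arm.current_torque())
for n in("top","side"):cv2.imwrite(f"pics/{n}1.png",arm.snapshot(n)[:,:,::-1])
t=crop(cv2.imread("pics/top1.png"),204,157,80,5);s=crop(cv2.imread("pics/side1.png"),250,110,80,5)
cv2.imwrite("pics/c1.png",np.hstack([t,s]))
E
```

```text
-4.5 [ 16.793   32.6746  89.896   -0.      57.4295 111.293 ] [-30.4924  23.5178  88.0891  -0.      68.3931  64.0076]
85.5 [16.793  32.6746 89.896  -0.     57.4295 21.293 ] [-30.4924  23.5178  88.0891  -0.      68.3931 -25.9924]
175.5 [ 16.793   32.6746  89.896   -0.      57.4295 -68.707 ] [ -30.4924   23.5178   88.0891   -0.       68.3931 -115.9924]
265.5 [  16.793    32.6746   89.896    -0.       57.4295 -158.707 ] [-30.4924  23.5178  88.0891  -0.      68.3931 154.0076]
2.9833 [0.541  0.2255 0.0266] [ 0.2562 -0.0149 -0.4616]
0.03602198737720724 [ 0.0658  1.1372 -0.002 ]
4.8833 0.035994742969056186 [-0.1656  0.4348 -1.5401] [ 0.0448 -0.027   0.0332]
```

View pics/c1.png

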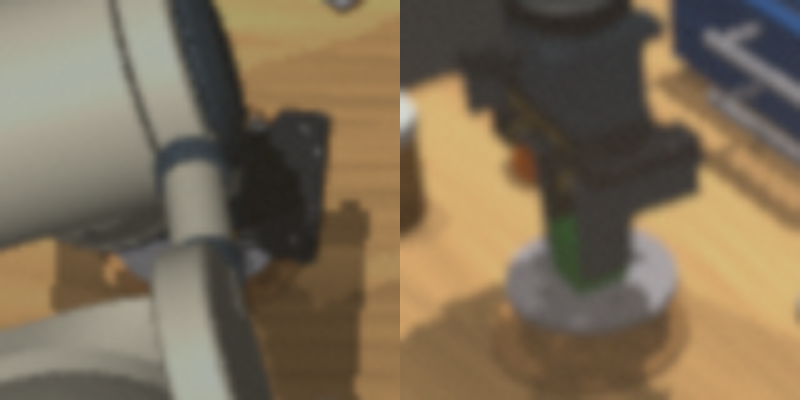

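The plate is held, with 36.0 mm jaw width and clear of the pad. Next I carry it over the spigot about 12° off the stud angle and lower it with force guards.

```bash
cat > ctl.py <<'E'
from h import *
def F(n=4):
    a=[]
    for _ in range(n):arm.sleep(.01);a.append(np.r_[arm.current_force(),arm.current_torque()])
    return np.mean(a,0)
def step(p,yaw,f0,feed=.02,klat=.00005,latdead=1.5):
    """move to p, yield sideways to contact force; returns force over tare"""
    arm.move_l(p,R(yaw),feed=feed);f=F()-f0
    l=f[:2];n=np.linalg.norm(l)
    if n>latdead:p[:2]+=np.clip(klat*l,-.0003,.0003)
    return f
E
python3 - <<'E'
from ctl import *
m=np.array([.506,-.2288]);y=175.5-1.2-12
c=arm.current_ee_pos();arm.move_l([c[0],c[1],.19],feed=.15)
arm.move_to([*m,.19],R(y));arm.move_l([*m,.135],feed=.08);arm.sleep(.4);f0=F(10);np.save("f0.npy",f0)
print(arm.current_t(),arm.current_ee_pos(),f0)
cv2.imwrite("pics/side2.png",arm.snapshot("side")[:,:,::-1]);cv2.imwrite("pics/c2.png",crop(cv2.imread("pics/side2.png"),325,190,100,5))
p=np.array([*m,.135])
while p[2]>.1005:
    p[2]-=.001;f=step(p,y,f0);e=arm.current_ee_pos()
    if np.linalg.norm(f[:3])>1.5:print(p,e,f)
    if f[2]>4 or np.linalg.norm(f[:2])>8:break
print(arm.current_t(),p,arm.current_ee_pos(),f)
np.save("p.npy",p)
E
```

```text
8.9917 [ 0.506  -0.2288  0.1351] [-0.2143 -0.0933 -2.7109 -0.0017  0.0005 -0.0013]
18.9583 [ 0.506  -0.2288  0.1   ] [ 0.506  -0.2288  0.0999] [ 0.0291  0.5168  0.1035  0.0187 -0.0149 -0.0146]
```

View pics/c2.png

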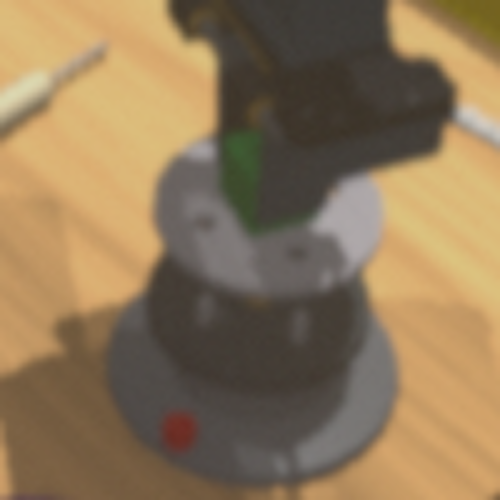

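The spigot went into the bore without force (lateral under 0.6 N at a TCP height of 0.100). Now I touch the studs lightly and turn.

```bash
python3 - <<'E'
from ctl import *
f0=np.load("f0.npy");p=np.load("p.npy");y=162.3;z0=None
def show(tag):print(tag,round(arm.current_t(),2),p,round(y,1),f)
while p[2]>.0925:
    p[2]-=.0004;f=step(p,y,f0)
    if f[2]>1 or abs(f[:2]).max()>2:show("dn")
    if f[2]>3:z0=p[2];break
    if np.linalg.norm(f[:3])>12:break
if z0:
    t0=arm.current_t()
    while arm.current_t()<t0+11 and y<185:
        if f[2]<3 : p[2]-=.0004
        elif f[2]>8: p[2]+=.0003
        else: y+=1.5
        f=step(p,y,f0);show("tw")
        if p[2]<z0-.0022 or np.linalg.norm(f[:3])>15 or abs(f[5])>.6:break
else:show("no contact")
np.save("p.npy",np.r_[p,y,z0 or 0])
E
```

```text
dn 22.07 [ 0.5059 -0.2287  0.0956] 162.3 [-1.7357  1.3693  8.1378  0.2277  0.3864  0.0144]
tw 22.36 [ 0.5059 -0.2287  0.0959] 162.3 [-0.5453  0.4024  4.7485  0.1097  0.1477 -0.0146]
tw 22.64 [ 0.5059 -0.2287  0.0959] 163.8 [ 0.441   0.3443  4.0004  0.0375 -0.0163  0.0921]
tw 22.93 [ 0.5059 -0.2287  0.0959] 165.3 [ 0.818  -0.1647  4.1884 -0.0318 -0.1163  0.077 ]
tw 23.21 [ 0.5059 -0.2287  0.0959] 166.8 [ 0.8203 -0.0195  2.9021 -0.0302 -0.1555  0.0552]
tw 23.49 [ 0.5059 -0.2287  0.0955] 166.8 [-0.2854  0.6546  8.9976  0.1435  0.0953  0.0659]
tw 23.77 [ 0.5059 -0.2287  0.0958] 166.8 [ 0.3054 -0.5259  5.587  -0.0026 -0.0847 -0.0233]
tw 24.06 [ 0.5059 -0.2287  0.0958] 168.3 [ 1.0825 -0.574   3.9274 -0.0125 -0.2033 -0.0058]
tw 24.34 [ 0.5059 -0.2287  0.0958] 169.8 [ 0.2514  0.078   0.27    0.0346 -0.0414 -0.0009]
tw 24.62 [ 0.5059 -0.2287  0.0954] 169.8 [-0.4689  0.4321 -0.0066  0.1273  0.0838  0.0276]
tw 24.91 [ 0.5059 -0.2287  0.095 ] 169.8 [-0.5118  0.8869  0.0964  0.2086  0.1379  0.0379]
tw 25.19 [ 0.5059 -0.2287  0.0946] 169.8 [-0.3962  1.1319  0.8754  0.2893  0.186   0.0691]
tw 25.48 [ 0.5059 -0.2287  0.0942] 169.8 [-0.995   1.2828  2.8874  0.3978  0.2789  0.11  ]
tw 25.76 [ 0.5058 -0.2286  0.0938] 169.8 [-1.5485  1.7459  5.9432  0.4126  0.334   0.0947]
tw 26.04 [ 0.5058 -0.2286  0.0938] 171.3 [ 0.0265 -0.0924  0.0217  0.0156  0.0201  0.0095]
tw 26.32 [ 0.5058 -0.2286  0.0934] 171.3 [ 0.3143 -0.1407  0.3839  0.0564  0.0049 -0.0113]
tw 26.61 [ 0.5058 -0.2286  0.093 ] 171.3 [ 0.4138  0.0257 -0.1413  0.0237  0.0098  0.0111]
```

The holes found the studs at about 170–171°. Next I centre the angle and slide it down home.

```bash
python3 - <<'E'
from ctl import *
f0=np.load("f0.npy");p=np.load("p.npy")[:3];y=173.3
f=step(p,y,f0);print(arm.current_t(),f)
while p[2]>.0765:
    p[2]-=.001 if p[2]>.0832 else .0004
    f=step(p,y,f0,feed=.01)
    if np.linalg.norm(f[:3])>1.5:print(round(arm.current_t(),2),p,f)
    if f[2]>3.5 or np.linalg.norm(f[:3])>12:break
print(arm.current_t(),p,arm.current_ee_pos(),f)
np.save("p.npy",np.r_[p,y])
cv2.imwrite("pics/side3.png",arm.snapshot("side")[:,:,::-1]);cv2.imwrite("pics/c3.png",crop(cv2.imread("pics/side3.png"),325,190,100,5))
E
```

```text
26.8917 [-0.1714  0.1574 -0.0322  0.0215  0.0289 -0.0104]
31.99 [ 0.5058 -0.2286  0.0798] [-0.6942  0.5557  5.3482  0.1376  0.2278 -0.0073]
31.9917 [ 0.5058 -0.2286  0.0798] [ 0.5058 -0.2286  0.08  ] [-0.6942  0.5557  5.3482  0.1376  0.2278 -0.0073]
```

View pics/c3.png

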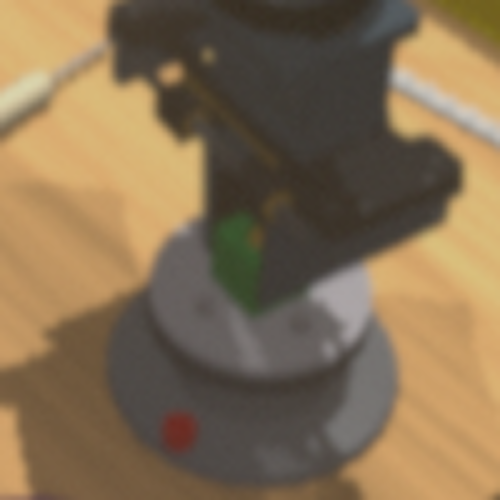

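It's seated: the TCP went from 0.0958 at stud contact to 0.0800, which is the 16 mm stud height. I'll ease off, release, retreat and check.

```bash
python3 - <<'E'
from ctl import *
q=np.load("p.npy");p=q[:3];y=q[3]
p[2]+=.0003;arm.move_l(p,R(y),feed=.01);arm.grip(.08);print(arm.current_width(),F())
arm.move_l([p[0],p[1],.2],feed=.08);arm.move_to([.40,.2,.3],R(y));print(arm.current_t(),F())
for n in("top","side"):cv2.imwrite(f"pics/{n}4.png",arm.snapshot(n)[:,:,::-1])
t=crop(cv2.imread("pics/top4.png"),364,171,80,5);s=crop(cv2.imread("pics/side4.png"),335,210,80,5)
cv2.imwrite("pics/c4.png",np.vstack([np.hstack([t,s])]))
E
```

```text
0.0797993433319906 [0.1736 0.5272 0.233  0.0286 0.0027 0.0072]
36.4417 [ 0.0966 -0.3894 -0.2403  0.0282 -0.0018 -0.0128]
```

View pics/c4.png

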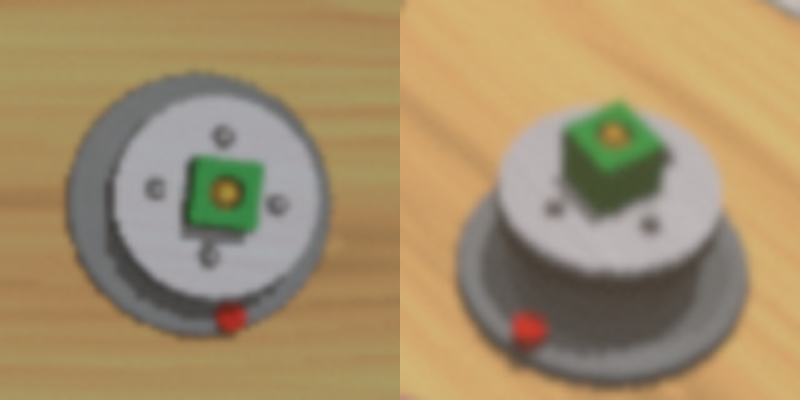

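View pics/top4.png

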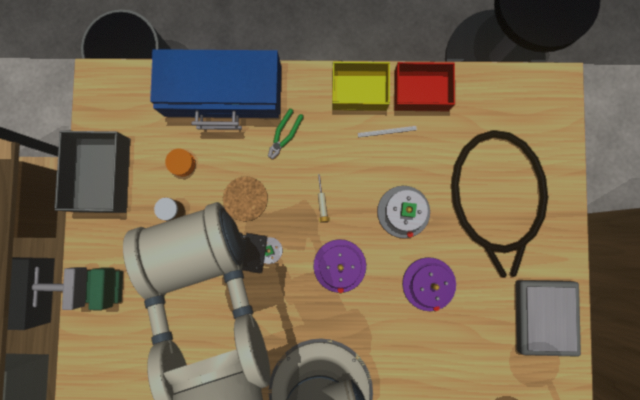

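The plate sits flat on the flange, with studs showing in all four holes at about (408,198), (395,209), (419,212) and (406,222), and the spigot tip level with the grip top. The bystanders are where they were and the robot is clear, so I'm handing in.

```bash
python3 -c "
from rig import arm
arm.sign_off();print(arm.current_t())"
```

```text
the job is handed in; nothing more can be done
the job is handed in; nothing more can be done
```

The plate is home on the grey turntable and released, and the job was handed in at about 36.5 s of the 58 s allowed.

- **Placing:** I gripped the larger aluminium plate by its green grip and lowered it over the spigot about 12° off the stud angle. It was then turned about 8–9° under roughly 3–9 N of press until the holes found the studs, and slid down until it touched the flange. I eased off slightly before letting go.
- **Seating check:** the drop from stud contact to the flange was 15.8 mm, against 16 mm expected. The last pictures show a stud in all four holes and the plate flat.
- **Forces:** the highest reading on the machine was about 9 N, just above the suggested 3–8 N but far under the 40 N limit. Readings were taken after each small step, so a brief peak within a step would not show. The last steps onto the flange were commanded at 10 mm/s mean speed.
- **Bench and robot:** the bystanders look unmoved in the before and after top views; I compared them by eye only. After retreating, the robot read near-zero force and was touching nothing.
- **Disagreements:** the side camera placed the machine up to about 6 mm away from the top view. I used the top view, and the spigot entered without side force. The triangulated spigot tip came out 3 mm high.

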